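# Find and press the concealed catch of a cutlery box

### The job

The drawer of the wooden cutlery box has no handle: one of the six square tiles in the box's flat top is a concealed push catch that springs it open. Feel over the tiles with a fingertip to find the one that gives, press it down until the drawer springs out, then let go of it and draw the hand clear, leaving the drawer open. Only press: do not touch the drawer itself, and do not lift or shift the things standing around.

Things in the scene. Friction and masses are not known exactly. Their poses are not given: they have to be found in the camera images.
- box: Wooden cutlery box fixed to the worktop, 140 x 200 x 90 mm (x, y, z). Origin at the centre of its underside, on the worktop; x points to its back (the drawer front is at x = -70 mm), y to its left, z up. Position and yaw vary.
- panel (a point): Centre of the box's flat top, 90 mm above the worktop, axes as the box. A 10 mm frame surrounds six like square wooden tiles, 57 mm wide with 3 mm grooves, in two rows of three: centres at x = -30 and +30 mm, y = -60, 0 and +60 mm from here. Five are rigid and level with the frame; one, in any of the six places, is the catch
- catch (a joint): Travel of the catch tile straight down, m; its place is not told: find it by feel or sight. 0 = at rest, its top 2 mm lower than the other tiles; 0.008 = fully in, top 80 mm above the worktop. A spring pushes it back up: 2 N to start it, 4.5 N at 5 mm where the drawer is let go, 6 N fully in. It stays level wherever it is pressed.
- drawer: Drawer of the box, with two teaspoons fixed in it. Front 178 x 54 mm, flush with the box, no handle, 13 to 67 mm above the worktop. Origin at that of the box while shut; it moves along the box's -x as it opens. Once the catch is in by more than 5 mm, a spring drives it out 45 mm in about half a second, and it stays there.
- kitchen_timer: Bystander: round wind-up timer, 65 mm across, 48 mm high, loose, about 165 mm left of the box's centre; origin at the centre of its underside.
- salt_shaker: Bystander: salt shaker, 44 mm across, 90 mm high, loose, on the left of the box about 155 mm from its centre; origin at the centre of its underside.
- ramekin: Bystander: round blue ramekin, 115 mm across, 50 mm high, loose, about 180 mm right of the box's centre; origin at the centre of its underside.

How it is judged (in metres and radians):
On the way, in this order (a step that is already met when the one before it is completed fails the run):
1. the catch tile is pushed in more than 3 mm (value of joint catch above 0.003 m), for 0.02 s.
2. the drawer has sprung out more than 40 mm (x of drawer in the frame of box below -0.04 m), for 0.2 s.
At the end, for the whole second after the job is handed in: The drawer stands open by more than 40 mm and at rest, the catch tile has come back up to within 1.5 mm of its rest height, and the three bystanders are within 30 mm of where they stood (x of drawer in the frame of box below -0.04 m and linear speed of drawer below 0.01 m/s and value of joint catch below 0.0015 m and distance of each of kitchen_timer, salt_shaker, ramekin from where it was at the start of the episode below 0.03 m); the robot touches nothing.
It fails at once if the robot pushes or pulls the drawer itself (over 5 N) (contact force between any of the fingers, the arm and drawer above 5 N).
It fails at once if a bystander is lifted, shifted over 30 mm or tipped (distance of any of kitchen_timer, salt_shaker, ramekin from where it was at the start of the episode above 0.03 m or angle between any of kitchen_timer, salt_shaker, ramekin's own z axis and vertical above 0.5 rad).
It also fails if it takes over 48 s, if anything falls off the work surface, if the arm or the gripper's body presses on something with over 40 N, if the wrist force passes 120 N, or if a joint passes its speed limit or range.

### The arm

A 6-joint arm with a two-finger parallel gripper is mounted at the origin on a cart in front of the work surface, level with it; the furniture and walls round the work are solid. World frame = base frame: x ahead of the robot, y to its left, z up, the work surface at z = 0. Lengths are in m, angles in degrees, forces in N, time in s.
With the tool pointing down it reaches from about 0.275 to 0.725 m from the base axis. Payload 15.9 kg.
Tool frame: the origin (TCP) lies midway between the tips of the shut fingers; the grasp point (between the pads) lies 19 mm behind it (r.grip_depth is the x of the grasp point in the tool frame, in m); x points along the fingers, y is the direction in which the jaws open and shut, and the axes are right-handed (so a half turn about x gives the same grasp; the last joint's range is limited). The gripper opens to 85 mm and grips with 20 to 120 N. Pads are 22 mm wide; open, the fingers measure 114 mm over their backs; the gripper's body (76 mm by 85 mm) begins 54 mm behind the grasp point. The pads swing forward as they close: fully open they stand 13 mm farther back than shut.
Start: joints at [-71.104, 12.198, -1.971, 75.831, 0, 90], TCP at [0.162, -0.473, 0.231] pointing down, gripper open.
Joint ranges: [-170.91, 170.91], [-42.67, 98.43], [-65.05, 77.54], [-120.47, 116.71], [-90, 82.35], [-180, 180]. Speed limits (degrees/s): [108.29, 108.29, 136.94, 147.25, 180, 180].

### API

Orientations are given as [roll, pitch, yaw] about the fixed x, y, z axes, in that order (R = Rz(yaw) Ry(pitch) Rx(roll)).
In Python, from plant import monitor, vision, r, finder gives the robot as it stands.
- The arm moves only by the tool arm_command, never from a script. Its argument "series" is a list of rows, each a list of 7 numbers: the shift along the tool's x, y, z in cm, then the turn, a rotation vector about the tool's x, y, z in degrees, then the finger opening in cm, from 0 to 8.54. In form: [[dx, dy, dz, rx, ry, rz, grip], ...]. A call has 1 to 20 rows; each row shifts and turns the pose as measured when the row begins, along the tool's axes as they then stand; what a row does not reach is not made up. A row lasts 1/12 s, in which the tool goes at most 41.7 mm and 7.16 degrees, less where a joint would pass 70% of its speed; a pose out of reach is approached as far as the arm can. A call is refused whole if a number of a shift passes 4.17 or a number of a turn 7.16, either way. A call with a gripper value outside its range is refused whole. The fingers move at their own pace and stop on an object; the grip force is fixed at half the most. Time passes only in rows, so rows that do not move let the fingers close. It gives the time, the measured TCP pose, the force and the opening at its end, in the units of the state.
- monitor.get_state(): the state, without advancing time (a new reading comes with each control period).
- vision.get_image(name): name is "side" or "top" or "wrist"; returns the picture (400x640x3 uint8, red, green, blue); there is no depth.
- vision.camera_model(name): a dict with "fx", "fy", "cx", "cy" (pixels), "eye" and "rotation" of the camera in the world. Camera axes: x right, y down, z forward; pixel columns grow to the right and rows downward; lengths in m; the calibration is good to about 2 mm. A picture is of the moment at which its call begins: read the wrist's pose just before it. camera_model takes no time and is no camera call; for the wrist camera it gives the pose at the moment of the call.
- r.hand_in(): hands the job in, once; it reports no verdict.
Trained networks look in the newest picture that a camera, given by its name, has taken for a name from the list of things; names that differ only in an ending like _2 or _b are one class to them, and where a whole thing is asked for, a point or a joint stands for the part that bears it (a point fixed in the world has none). Each returns a list of dicts, best first, with "confidence" (0 to 1); they miss things now and then, are a little off and sometimes report something else, mostly with a low value. They report only what shows in the picture. A call takes as long as a camera call.
- finder.look_for(label, camera): "centre" ([x, y, z] in m, in world coordinates, good to about 4 mm: the middle of the surface that is visible of it).
- finder.silhouettes(label, camera): "region" (400x640 bool, what is visible of it).
- finder.place_of(label, camera): "centre" ([x, y, z] in m, in world coordinates, good to about 4 mm: a listed point, or the origin of a listed thing).
The state is a dict: "time_s": time; "qpos": joint angles; "qvel": joint speeds; "joint_efforts": joint torques, N m; "position": TCP position; "tcp_rot": TCP orientation; "force": force on the tool from outside, world axes, zero at the start; "moment": the same for the moment, N m; "width": finger opening in m.
Only numpy, scipy, OpenCV 4.12 (cv2) and the standard library are available. Lean on these libraries where they do the work, as an engineer would, in place of code of your own. Each camera call takes 0.05 s, during which the arm holds its last target.

## Working session

There is one attempt and no reset: what is moved stays moved. The work goes in short steps, Python scripts to look and compute and a tool call to move; the robot and the scene stay as the last step left them, time stands still between calls to the robot, and variables do not carry over. Pictures are saved under pics/ and viewed, and the job is handed in when it is done.

Besides the shell and the picture viewer there is one more tool, called after ">>>" by a JSON object that holds its "op" and its "data", one argument or row to a line. arm_command: Moves the arm, as the interface text tells. Its arguments: {"type":"object","properties":{"series":{"type":"array"}},"required":["series"]}

```bash
mkdir -p pics; ls; python3 - <<'E'
from plant import monitor, vision, r, finder
import cv2
s=monitor.get_state(); print(s)
for n in("top","side"):
    im=vision.get_image(n); cv2.imwrite(f"pics/{n}0.png",im[:,:,::-1])
    for l in ("box","panel"):
        print(n,l,finder.place_of(l,n)[:2])
    m=vision.camera_model(n); print(m)
E
```

```text
pics
{'time_s': 0.0, 'qpos': array([-7.11042687e+01,  1.22260521e+01, -2.00916267e+00,  7.58299326e+01,
       -1.54521362e-04,  9.00000132e+01]), 'qvel': array([ 0.03210915,  0.03516257,  0.00086831,  0.02762842, -0.08600099,
        0.0836103 ]), 'joint_efforts': array([ 5.22724338e-03, -6.86161709e+01,  4.87123132e+01,  1.74578960e-02,
       -2.21652335e-04, -2.63916053e-05]), 'position': array([ 0.16181342, -0.47273589,  0.23079887]), 'tcp_rot': array([-89.86408868,  89.93485249, 109.03162953]), 'force': array([ 0.24175412,  0.00674518, -0.44282108]), 'moment': array([ 0.02949429, -0.00027223, -0.00308347]), 'width': 0.08580905660095874}
top box [{'centre': [0.5859, 0.1535, 0.0011], 'confidence': 0.6}, {'centre': [0.5269, 0.011, 0.0006], 'confidence': 0.58}]
top panel [{'centre': [0.5317, 0.009, 0.087], 'confidence': 0.91}, {'centre': [0.5877, 0.1566, 0.001], 'confidence': 0.19}]
{'fx': 404.13082312402184, 'fy': 404.13082312402184, 'cx': 320.1276782377818, 'cy': 197.2733165773947, 'eye': array([0.37134674, 0.02760951, 0.94282539]), 'rotation': array([-169.69503152,    0.48334252,  -89.05913761])}
side box [{'centre': [0.5304, 0.0081, 0.001], 'confidence': 0.58}]
side panel [{'centre': [0.5304, 0.0078, 0.091], 'confidence': 0.93}]
{'fx': 434.15929958772034, 'fy': 434.15929958772034, 'cx': 321.3408418233163, 'cy': 194.86265316347703, 'eye': array([ 0.47995962, -0.70117367,  0.64307717]), 'rotation': array([-128.10091333,   -1.30459087,   -3.1766311 ])}
```

View pics/top0.png

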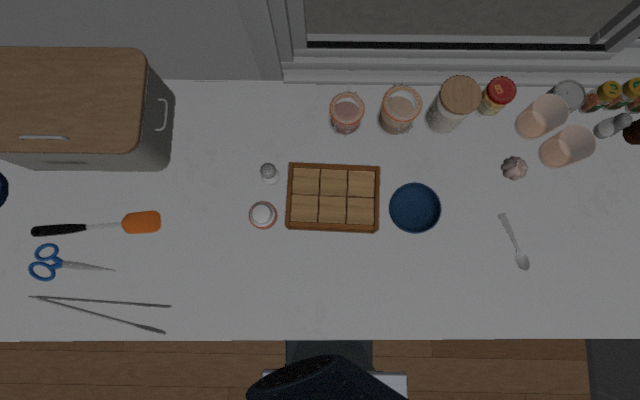

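View pics/side0.png

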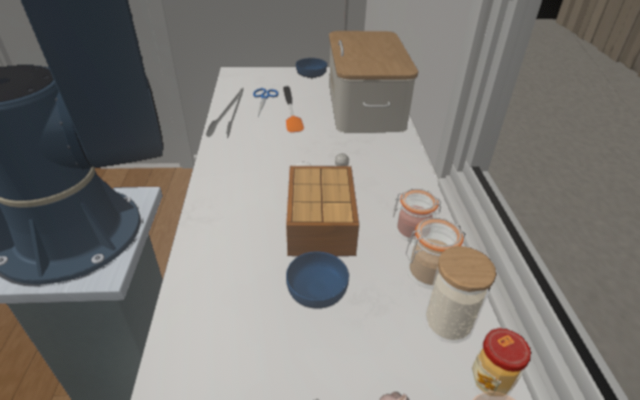

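The top picture shows the box at about (333,197), its long side along image columns and slightly turned. The timer and shaker are at its left (263,214)/(268,172) and the ramekin is at (415,207). Next I'll zoom in to get the yaw and look for a sunken tile.

```bash
cat > h.py <<'E'
import numpy as np, cv2
from scipy.spatial.transform import Rotation as R
def proj(m,P):
    P=np.atleast_2d(P); Rm=R.from_euler('xyz',m['rotation'],degrees=True).as_matrix()
    c=(P-m['eye'])@Rm
    return np.c_[m['fx']*c[:,0]/c[:,2]+m['cx'],m['fy']*c[:,1]/c[:,2]+m['cy']]
def unproj(m,uv,z):
    uv=np.atleast_2d(uv).astype(float);Rm=R.from_euler('xyz',m['rotation'],degrees=True).as_matrix()
    d=np.c_[(uv[:,0]-m['cx'])/m['fx'],(uv[:,1]-m['cy'])/m['fy'],np.ones(len(uv))]@Rm.T
    return m['eye']+d*((z-m['eye'][2])/d[:,2])[:,None]
E
python3 - <<'E'
from h import *
from plant import vision
for n,(x0,y0,x1,y1) in {"top":(275,150,395,240),"side":(270,155,370,265)}.items():
    im=cv2.imread(f"pics/{n}0.png"); c=cv2.resize(im[y0:y1,x0:x1],None,fx=5.4,fy=5.4,interpolation=cv2.INTER_CUBIC)
    cv2.imwrite(f"pics/{n}0z.png",cv2.convertScaleAbs(c,alpha=1.6))
E
```

```text
(no output)
```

View pics/top0z.png

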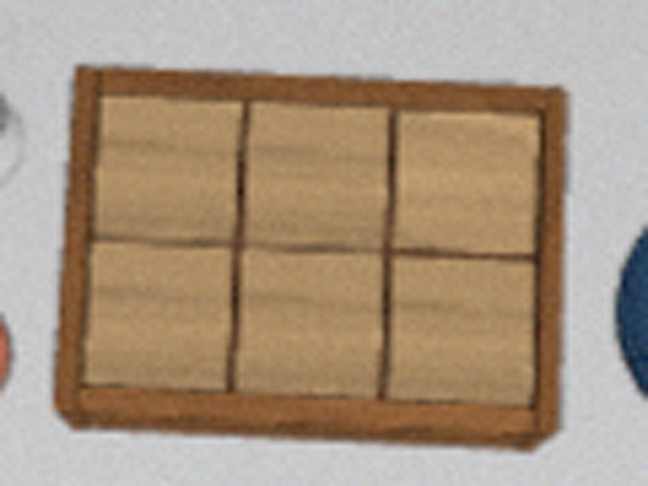

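View pics/side0z.png

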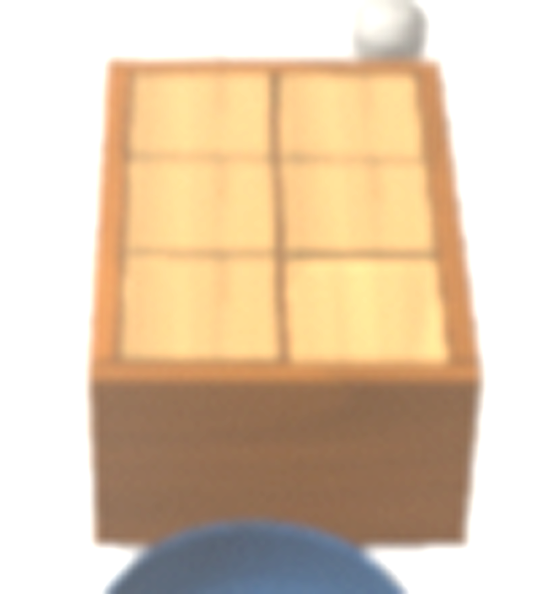

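```bash
python3 - <<'E'
from h import *
from plant import vision,monitor
from scipy.optimize import least_squares
mt=vision.camera_model("top");ms=vision.camera_model("side")
# groove crossings & inner corners (zoom px)
L=np.array([[.0,.03],[0,-.03]]);C=np.array([[.06,.09],[.06,-.09],[-.06,-.09],[-.06,.09]])
P=np.r_[L,C]
zt=np.array([[239,244],[388,252],[97,96],[541,110],[533,407],[82,388]])/5.4+[275,150]-.4
zs=np.array([[277,160],[282,253],[417,73],[447,362],[121,362],[133,73]])/5.4+[270,155]-.4
def pts(p):
    c,s=np.cos(p[2]),np.sin(p[2]);return np.c_[p[0]+c*P[:,0]-s*P[:,1],p[1]+s*P[:,0]+c*P[:,1],np.full(len(P),.09)]
for nm,w in(("top",(1,0)),("side",(0,1)),("both",(1,1))):
    f=lambda p:np.r_[w[0]*(proj(mt,pts(p))-zt).ravel(),w[1]*(proj(ms,pts(p))-zs).ravel()]
    o=least_squares(f,[.53,.008,0]);print(nm,o.x[:2],np.degrees(o.x[2]),np.sqrt(o.cost/12))
p=o.x;c,s=np.cos(p[2]),np.sin(p[2])
for x in(-.03,.03):
    for y in(.06,0,-.06): print(x,y,np.round([p[0]+c*x-s*y,p[1]+s*x+c*y],4))
from plant import finder
for l in("kitchen_timer","salt_shaker","ramekin"):print(l,finder.place_of(l,"top")[:1])
print(R.from_euler('xyz',monitor.get_state()['tcp_rot'],degrees=True).as_matrix().round(3))
E
```

```text
top [0.53039613 0.01068214] -1.4204803599794227 0.25933201141190304
side [0.53205292 0.00992241] -1.9482958506036363 0.37007555526743074
both [0.53125979 0.01043017] -1.6441617724047695 0.5520428411980987
-0.03 0.06 [0.503  0.0713]
-0.03 0 [0.5013 0.0113]
-0.03 -0.06 [ 0.4996 -0.0487]
0.03 0.06 [0.563  0.0695]
0.03 0 [0.5612 0.0096]
0.03 -0.06 [ 0.5595 -0.0504]
kitchen_timer [{'centre': [0.4951, 0.1691, 0.0014], 'confidence': 0.79}]
salt_shaker [{'centre': [0.585, 0.1541, 0.0038], 'confidence': 0.83}]
ramekin [{'centre': [0.515, -0.1768, -0.0015], 'confidence': 0.81}]
[[-0.     0.324 -0.946]
 [ 0.    -0.946 -0.324]
 [-1.    -0.     0.   ]]
```

The back-right tile (box x=+30, y=-60 mm) looks different in both views: its edges are lit differently. I'll swing over to it first, with the fingers shut.

>>> {"op": "arm_command", "data": {
  "series": [
    [0.3, 0.25, -4.1, -4.7, 0, 0, 0],
    [0.3, 0.25, -4.1, -4.7, 0, 0, 0],
    [0.3, 0.25, -4.1, -4.7, 0, 0, 0],
    [0.3, 0.25, -4.1, -4.7, 0, 0, 0],
    [0.3, 0.25, -4.1, -4.7, 0, 0, 0],
    [0.3, 0.25, -4.1, -4.7, 0, 0, 0],
    [0.3, 0.25, -4.1, -4.7, 0, 0, 0],
    [0.3, 0.25, -4.1, -4.7, 0, 0, 0],
    [0.3, 0.25, -4.1, -4.7, 0, 0, 0],
    [0.3, 0.25, -4.1, -4.7, 0, 0, 0],
    [0.3, 0.25, -4.1, -4.7, 0, 0, 0],
    [0.3, 0.25, -4.1, -4.7, 0, 0, 0],
    [0.3, 0.25, -4.1, -4.7, 0, 0, 0],
    [0, 0, 0, 0, 0, 0, 0]
  ]
}}

```text
time_s: 1.62
position: [0.5313, -0.1138, 0.1894]
tcp_rot: [23.8, 89.9, -73.6]
force: [-0.8, -0.6, -0.6]
width: 0.0
```

```bash
cat > d.py <<'E'
import sys
from h import *
from plant import monitor
s=monitor.get_state();M=R.from_euler('xyz',s['tcp_rot'],degrees=True).as_matrix()
print(s['time_s'],s['position'].round(4),s['force'].round(2),s['width'],s['qpos'].round(1));print(M.round(3))
t=np.array(list(map(float,sys.argv[1:4])));print("delta tool cm",(M.T@(t-s['position'])*100).round(2))
E
python3 d.py .5595 -.0504 .12
```

```text
1.6167 [ 0.5313 -0.1138  0.1894] [-0.76 -0.57 -0.6 ] 4.296038667767141e-06 [-12.   17.9  -0.6  71.5  -0.1  85.4]
[[ 0.001  0.992 -0.13 ]
 [-0.002 -0.13  -0.992]
 [-1.     0.001  0.002]]
delta tool cm [ 6.92  1.97 -6.67]
```

>>> {"op": "arm_command", "data": {
  "series": [
    [0, 1, -3.5, -4, 0, 0, 0],
    [0.5, 1, -3.3, -2, 0, 0, 0],
    [2, 0, 0, 0, 0, 0, 0],
    [2, 0, 0, 0, 0, 0, 0],
    [1.5, 0, 0, 0, 0, 0, 0],
    [0, 0, 0, 0, 0, 0, 0]
  ]
}}

```text
time_s: 2.12
position: [0.5601, -0.0417, 0.1275]
tcp_rot: [54.2, 89.8, -36.6]
force: [-0.3, -0.1, -0.7]
width: 0.0
```

```bash
python3 d.py .5595 -.0504 .1
```

```text
2.1167 [ 0.5601 -0.0417  0.1275] [-0.32 -0.11 -0.65] 5.083044095592185e-06 [-4.2 21.5 -4.6 63.8 -0.1 86.6]
[[ 0.003  1.    -0.013]
 [-0.002 -0.013 -1.   ]
 [-1.     0.003  0.002]]
delta tool cm [ 2.76 -0.06  0.87]
```

>>> {"op": "arm_command", "data": {
  "series": [
    [0, 0, 0.87, 0, 0, 0, 0],
    [1.5, 0, 0, 0, 0, 0, 0],
    [1.2, 0, 0, 0, 0, 0, 0],
    [0, 0, 0, 0, 0, 0, 0]
  ]
}}

```text
time_s: 2.45
position: [0.5611, -0.053, 0.1029]
tcp_rot: [62.8, 89.6, -28.0]
force: [-1.3, -0.6, 0.8]
width: 0.0001
```

```bash
python3 d.py .5595 -.0504 .09; python3 - <<'E'
import cv2
from plant import vision
for n in("top","side"):
    cv2.imwrite(f"pics/{n}1.png",cv2.resize(vision.get_image(n)[120:280,240:440,::-1],None,fx=2.5,fy=2.5))
a=cv2.hconcat([cv2.imread(f"pics/{n}1.png") for n in("top","side")]);cv2.imwrite("pics/b1.png",cv2.resize(a,(800,320)))
E
```

```text
2.45 [ 0.5611 -0.053   0.1029] [-1.35 -0.57  0.83] 9.052138995808123e-05 [-5.3 22.5 -6.8 60.4 -0.1 85.5]
[[ 0.006  1.    -0.014]
 [-0.003 -0.014 -1.   ]
 [-1.     0.006  0.003]]
delta tool cm [ 1.29 -0.17 -0.26]
```

View pics/b1.png

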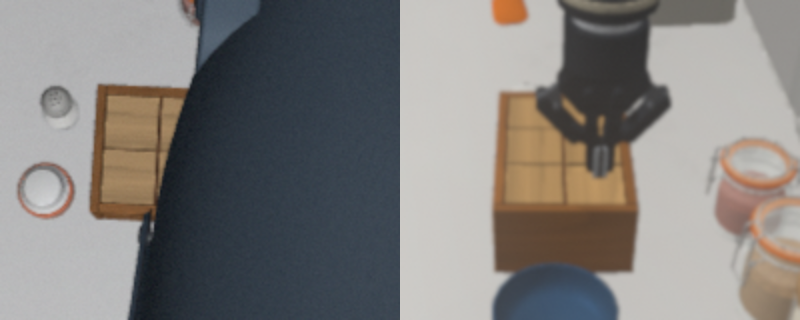

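The side view (600,170) shows the shut fingers just above the back-right tile, clear of everything else. I'll probe downward in small steps.

>>> {"op": "arm_command", "data": {
  "series": [
    [0.6, -0.1, -0.2, 0, 0, 0, 0],
    [0.4, 0, 0, 0, 0, 0, 0],
    [0.2, 0, 0, 0, 0, 0, 0],
    [0, 0, 0, 0, 0, 0, 0]
  ]
}}

```text
time_s: 2.88
position: [0.5626, -0.0516, 0.0949]
tcp_rot: [74.5, 89.3, -16.4]
force: [-0.8, 0.5, -0.4]
width: -0.0002
```

>>> {"op": "arm_command", "data": {
  "series": [
    [0.2, 0, 0, 0, 0, 0, 0],
    [0.2, 0, 0, 0, 0, 0, 0]
  ]
}}

```text
time_s: 3.05
position: [0.563, -0.0516, 0.0914]
tcp_rot: [75.2, 89.2, -15.7]
force: [0.1, 0.1, -0.5]
width: -0.0003
```

>>> {"op": "arm_command", "data": {
  "series": [
    [0.2, 0, 0, 0, 0, 0, 0],
    [0.2, 0, 0, 0, 0, 0, 0]
  ]
}}

```text
time_s: 3.22
position: [0.5632, -0.0516, 0.0872]
tcp_rot: [75.4, 89.2, -15.4]
force: [-1.4, -0.0, 5.4]
width: -0.0002
```

>>> {"op": "arm_command", "data": {
  "series": [
    [0.2, 0, 0, 0, 0, 0, 0],
    [0.15, 0, 0, 0, 0, 0, 0]
  ]
}}

```text
time_s: 3.38
position: [0.5632, -0.0516, 0.0836]
tcp_rot: [75.3, 89.2, -15.5]
force: [-1.4, 0.3, 5.5]
width: 0.0001
```

The tile gives at about 5 N, down to 83.6 mm, so this is the catch. I'll press a little further.

>>> {"op": "arm_command", "data": {
  "series": [
    [0.2, 0, 0, 0, 0, 0, 0],
    [0.12, 0, 0, 0, 0, 0, 0],
    [0, 0, 0, 0, 0, 0, 0],
    [0, 0, 0, 0, 0, 0, 0],
    [0, 0, 0, 0, 0, 0, 0],
    [0, 0, 0, 0, 0, 0, 0],
    [0, 0, 0, 0, 0, 0, 0],
    [0, 0, 0, 0, 0, 0, 0]
  ]
}}

```text
time_s: 4.05
position: [0.5633, -0.0516, 0.0806]
tcp_rot: [75.5, 89.2, -15.3]
force: [-2.5, 0.3, 4.5]
width: 0.0004
```

```bash
python3 - <<'E'
import cv2
from plant import vision
cv2.imwrite(f"pics/side2.png",cv2.resize(vision.get_image("side")[120:280,240:440,::-1],None,fx=3,fy=3))
E
```

```text
(no output)
```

View pics/side2.png

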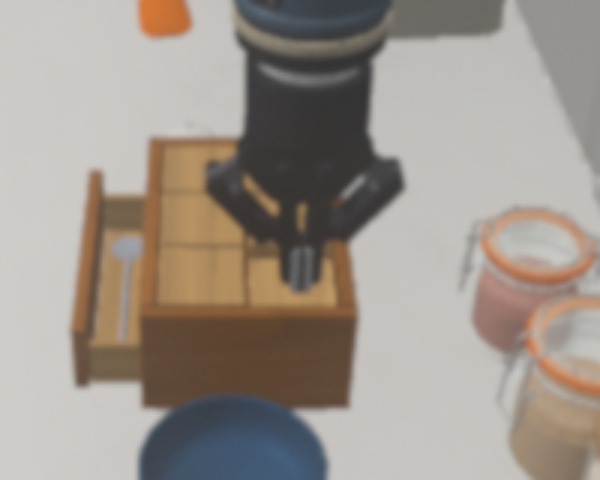

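The drawer is out, with its front at (88,280), and the tile is pushed in at (290,280). I'll release it by lifting straight up.

>>> {"op": "arm_command", "data": {
  "series": [
    [-0.5, 0, 0, 0, 0, 0, 0],
    [-1, 0, 0, 0, 0, 0, 0],
    [-2, 0, 0, 0, 0, 0, 0],
    [-3, 0, 0, 0, 0, 0, 0],
    [-3, 0, 0, 0, 0, 0, 0],
    [-3, 0, 0, 0, 0, 0, 0],
    [0, 0, 0, 0, 0, 0, 0],
    [0, 0, 3, 0, 0, 0, 0],
    [0, 0, 4, 3, 0, 0, 0],
    [0, 0, 4, 5, 0, 0, 0],
    [0, 0, 4, 5, 0, 0, 0],
    [0, 0, 4, 5, 0, 0, 0],
    [0, 0, 4, 5, 0, 0, 0],
    [0, 0, 4, 5, 0, 0, 0],
    [0, 0, 0, 0, 0, 0, 0],
    [0, 0, 0, 0, 0, 0, 0],
    [0, 0, 0, 0, 0, 0, 0]
  ]
}}

```text
time_s: 5.52
position: [0.509, -0.3247, 0.221]
tcp_rot: [104.7, 88.9, -15.3]
force: [0.1, -0.3, -0.4]
width: 0.0001
```

```bash
python3 - <<'E'
import cv2
from plant import vision,finder,monitor
s=monitor.get_state();print(s['position'],s['force'],abs(s['qvel']).max())
ims=[]
for n in("top","side"):
    i=vision.get_image(n)[:,:,::-1];ims.append(cv2.resize(i[120:280,220:460],(400,267)))
    for l in("drawer","kitchen_timer","salt_shaker","ramekin"):print(n,l,finder.place_of(l,n)[:1])
cv2.imwrite("pics/b3.png",cv2.hconcat(ims))
E
```

```text
[ 0.50903928 -0.32469533  0.22095629] [ 0.14219944 -0.3050922  -0.41031256] 0.4528092520572432
top drawer [{'centre': [0.4843, 0.0148, 0.0066], 'confidence': 0.55}]
top kitchen_timer [{'centre': [0.4967, 0.1678, 0.0014], 'confidence': 0.79}]
top salt_shaker [{'centre': [0.5884, 0.1559, 0.0012], 'confidence': 0.68}]
top ramekin [{'centre': [0.5173, -0.1774, -0.0004], 'confidence': 0.68}]
side drawer []
side kitchen_timer []
side salt_shaker []
side ramekin [{'centre': [0.5144, -0.1766, -0.0002], 'confidence': 0.85}]
```

View pics/b3.png

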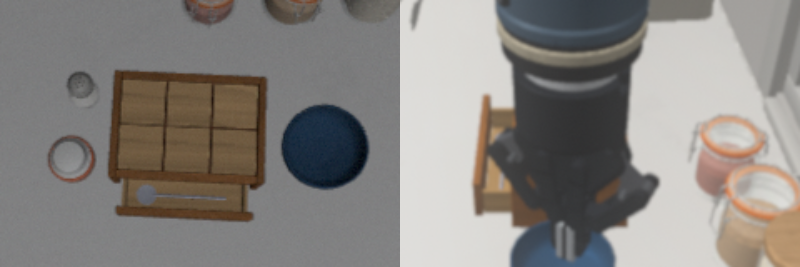

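The top view shows the drawer open (front edge about row 213) and the hand clear of everything. The bystanders have not moved and the tile looks as it did at the start.

```bash
python3 -c "
from plant import r
print(r.hand_in())"
```

```text
the job is handed in; nothing more can be done
None
```

The drawer is open and the job is handed in, at about 6 s on the robot's clock; no verdict was reported.

**What I did:** The back-right tile (box x = +30, y = -60 mm) looked different in both camera views, so I felt that one first with the shut fingers. It gave under about 5 N. I pressed it to 80.6 mm, about 7.4 mm of travel, and the drawer sprang out. I then lifted straight up and moved the hand away to the right.

**Last checks:**
- **Drawer:** the top view shows it open. The network puts it about 46 mm along the box's -x from my fitted box position, with confidence 0.55.
- **Bystanders:** each is within about 4 mm of where it was first seen.
- **Hand:** it is clear and nearly still, with the wrist force at about 0.5 N.
- **Not confirmed:** the tile's return to rest was judged only by eye, in the top view. In the last side view the arm hid part of the scene, and only the ramekin was found there.

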